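# Find the hidden release in the filter unit's edge and press it

### The arm

A 6-joint arm with a two-finger parallel gripper is mounted at the origin on the work surface. World frame = base frame: x ahead of the robot, y to its left, z up, the work surface at z = 0. Lengths are in m, angles in rad, forces in N, time in s.
With the tool pointing down it reaches from about 0.25 to 0.725 m from the base axis. Payload 4 kg.
Tool frame: the origin (TCP) lies midway between the tips of the shut fingers; the grasp point (between the pads) lies bot.pinch_z behind it (bot.pinch_z is the distance from the TCP to the grasp point, in m); z points along the fingers, y is the direction in which the jaws open and shut (so a half turn about z gives the same grasp; the last joint's range is limited). The gripper opens to 85 mm and grips with 20 to 120 N. Pads are 22 mm wide; open, the fingers measure 114 mm over their backs; the gripper's body (76 mm by 85 mm) begins 54 mm behind the grasp point. The pads swing forward as they close: fully open they stand 13 mm farther back than shut.
Start: joints at [1.275, 0.241, 0.005, 1.335, 0, 1.571], TCP at [0.146, 0.478, 0.231] pointing down, gripper open.
Joint ranges: [-2.72, 2.72], [-1.05, 1.87], [-1.09, 1.28], [-1.99, 2.15], [-1.42, 1.44], [-3.14, 3.14]. Speed limits (rad/s): [2.79, 2.79, 3.14, 3.14, 3.14, 3.14].

### API

Orientations are given as a unit quaternion [x, y, z, w].
In Python, from workcell import bot gives the robot as it stands. The module is installed in compiled form; this text tells all that it offers.
- The arm moves only by the tool move_arm, never from a script. Its argument "series" is a list that holds one entry, the list of rows, each a list of 7 numbers: the shift along the world's x, y, z in cm, then the turn, a rotation vector about the world's x, y, z in degrees, then the opening, from 0 (shut) to 1 (fully open). A call has exactly 5 rows; each row shifts and turns the pose as measured when the row begins; what a row does not reach is not made up. A row lasts 1/10 s, in which the tool goes at most 50 mm and 8.59 degrees, less where a joint would pass 70% of its speed; a pose out of reach is approached as far as the arm can. A call with a gripper value outside its range is refused whole. The fingers move at their own pace and stop on an object; the grip force is fixed at half the most. Time passes only in rows, so rows that do not move let the fingers close, or fill a call up. It gives the time, the measured TCP pose, the force and the opening at its end, in the units of the state.
- bot.get_obs(): the state, without advancing time (a new reading comes with each control period).
- bot.camera(name): name is "scene" or "side" or "wrist"; returns (picture, depth): 400x640x3 uint8, red, green, blue; 400x640 float32, m along the optical axis (not along the pixel's ray), 0 where there is no reading.
- bot.camera_info(name): a dict with "vfov" (degrees; the focal length in pixels is half the picture's height over the tangent of half this angle, whatever the lens; pixels are square), "cx", "cy" (the principal point, pixels), "k1" (the pictures are not rectified: a ray, as slopes to the right and down, at radius r is drawn at 1 + k1 r^2 times it, then the intrinsics apply), "cam_to_world" (4x4, takes a point from camera to world coordinates); the wrist camera has in their place "tool_from_camera" (4x4, takes a point from camera to tool coordinates, whose origin is the TCP and whose axes are the flange's). Camera axes: x right, y down, z forward; pixel columns grow to the right and rows downward; lengths in m; the calibration is good to about 2 mm. A picture is of the moment at which its call begins: read the wrist's pose just before it. camera_info takes no time and is no camera call.
- bot.job_done(): hands the job in, once; it reports no verdict.
Trained networks look in the newest picture that a camera, given by its name, has taken for a name from the list of things; names that differ only in an ending like _2 or _b are one class to them, and where a whole thing is asked for, a point or a joint stands for the part that bears it (a point fixed in the world has none). Each returns a list of dicts, best first, with "confidence" (0 to 1); they miss things now and then, are a little off and sometimes report something else, mostly with a low value. They report only what shows in the picture. A call takes as long as a camera call.
- bot.find_in(camera, target): "at" ([x, y, z] in m, in world coordinates, good to about 4 mm: the middle of the surface that is visible of it).
The state is a dict: "clock": time; "joint_pos": joint angles; "joint_vel": joint speeds; "tau": joint torques, N m; "eef_pos": TCP position; "tool_rot": TCP orientation; "ft_force": force on the tool from outside, world axes, zero at the start; "ft_torque": the same for the moment, N m; "grip_width": finger opening in m.
Only numpy, scipy, OpenCV 4.12 (cv2) and the standard library are available. Lean on these libraries where they do the work, as an engineer would, in place of code of your own. Each camera call takes 0.05 s, during which the arm holds its last target.

### The job

Unlock the cover of the lens edger's coolant filter unit: touch a fingertip to the top of the black edge strip beside its orange end cap, sweep it along the strip in contact until you find the notch, and press the grey release key inside the notch fully down; it stays down. Then take the hand away. Do not pick anything up, and leave the loose things on and around the unit where they are.

Things in the scene. Friction and masses are not known exactly. Their poses are not given: they have to be found in the camera images.
- filter_unit: Low white unit fixed to the bench, 200 (x) by 480 (y) by 60 mm high, with a black edge strip along y on top of its front (-x) side. Origin: centre of its underside, z up, -x towards the robot. Loose things lie on the deck, more than 40 mm behind the strip, tops below 85 mm above the bench.
- edge_start (a point): Start of the black edge strip, at the orange cap: on the centre line of the strip's flat top, 80 mm above the bench, 20 mm above the white deck; (-88, +160) mm in the unit's frame, same axes. The strip is straight, 18 mm wide, 320 mm long, and runs along -y to edge_stop. The caps (76 x 24 mm) stand 2 mm higher than the strip.
- edge_stop (a point): End of the strip, at the grey cap, same height; (-88, -160) mm in the unit's frame. Somewhere between is the one notch, 50 mm long, as wide as the strip, open to front and back; its centre lies 120 to 235 mm from edge_start and differs from run to run (no reading is given).
- release_key (a joint): Travel of the grey key in the notch, m: 0 up, 0.008 fully down. Its flat top, 45 mm along the strip by 16 mm across, is 6 mm below the strip's top when up, 14 mm when down. It moves at about 5 to 7 N, has no spring and stays where left; rigid at the bottom.
- lens_tray: Loose yellow tray on the unit's deck, 110 x 80 x 22 mm; origin centre of underside. Leave alone.
- lens_blank: Loose clear lens blank on the unit's deck, 66 mm diameter, 11 mm thick; origin centre of underside. Leave alone.
- cleaner: Loose blue bottle, 52 mm diameter, 150 mm tall, standing on the bench to the left; origin centre of underside. Leave alone.
- pen_cup: Loose grey cup, 70 mm diameter, 90 mm tall, on the bench to the right; origin centre of underside. Leave alone.
- screwdriver: Loose screwdriver, 160 mm long, lying on the bench to the right; origin under its middle. Leave alone.
- job_tray: Loose green job tray, 180 x 130 x 40 mm, on the bench to the left; origin centre of underside. Leave alone.
- chuck_cup: Loose small red lens cup, 38 mm diameter, 30 mm tall, on the bench between robot and unit; origin centre of underside. Leave alone.

How it is judged:
On the way, in this order (a step that is already met when the one before it is completed fails the run):
1. a fingertip touches the edge strip within about 45 mm of the orange cap, key still up (contact force between the fingers and filter_unit above 0.3 N and y of the grasp point in the frame of filter_unit between 0.115 and 0.175 m and z of the grasp point in the frame of filter_unit above 0.075 m and value of joint release_key below 0.003 m), for 0.05 s.
2. the fingertip touches the strip farther along, 52 to 90 mm from the orange cap, key still up (contact force between the fingers and filter_unit above 0.3 N and y of the grasp point in the frame of filter_unit between 0.07 and 0.108 m and z of the grasp point in the frame of filter_unit above 0.075 m and value of joint release_key below 0.003 m).
3. the fingers press the release key down, at least 6.5 of its 8 mm (value of joint release_key above 0.0065 m and contact force between the fingers and filter_unit above 0.3 N), for 0.05 s.
At the end, for the whole second after the job is handed in: The release key is down by at least 6.5 of its 8 mm and stays there, and every loose thing is within 15 mm of where it stood (value of joint release_key above 0.0065 m and distance of each of lens_tray, lens_blank, cleaner, pen_cup, screwdriver, job_tray, chuck_cup from where it was at the start of the episode below 0.015 m); the robot touches nothing.
It fails at once if a loose thing is moved, lifted or knocked over (more than 20 mm) (distance of any of lens_tray, lens_blank, cleaner, pen_cup, screwdriver, job_tray, chuck_cup from where it was at the start of the episode above 0.02 m or angle between any of cleaner, pen_cup's own z axis and vertical above 0.5 rad).
It also fails if it takes over 58 s, if anything falls off the work surface, if the arm or the gripper's body presses on something with over 40 N, if the wrist force passes 120 N, or if a joint passes its speed limit or range.

## Working session

There is one attempt and no reset: what is moved stays moved. The work goes in short steps, Python scripts to look and compute and a tool call to move; the robot and the scene stay as the last step left them, time stands still between calls to the robot, and variables do not carry over. Pictures are saved under pics/ and viewed, and the job is handed in when it is done.

Besides the shell and the picture viewer there is one more tool, called after ">>>" in YAML: its name, and indented under it one key for each argument. move_arm: Moves the arm, as the interface text tells. Its arguments: {"type":"object","properties":{"series":{"type":"array","items":{"type":"array","items":{"type":"array","items":{"type":"number"}}}}},"required":["series"]}

```bash
mkdir -p pics; python3 - <<'E'
from workcell import bot
import cv2,numpy as np
o=bot.get_obs();print(o['clock'],o['eef_pos'],o['tool_rot'],o['ft_force'],o['grip_width'],bot.pinch_z)
for c in ['scene','side']:
    p,d=bot.camera(c);cv2.imwrite(f'pics/{c}0.png',p[:,:,::-1]);np.savez(f'{c}0.npz',p=p,d=d)
    i=bot.camera_info(c);print(c,i)
    for t in ['edge_start','edge_stop','release_key','filter_unit']:
        print(c,t,bot.find_in(c,t)[:2])
E
```

```text
0.0 [0.14557032 0.47765318 0.23039873] [ 1.47369247e-01  9.89080969e-01 -1.05692621e-03 -1.58228918e-04] [ 5.94531919e-04 -9.56869901e-01 -5.48060955e-01] 0.08548523190792429 0.0187
scene {'vfov': 52.656354468178634, 'cx': 309.51764079760295, 'cy': 197.46856073495917, 'k1': -0.09084708902263587, 'cam_to_world': array([[-0.48992875,  0.60427294, -0.62835025,  1.26352543],
       [ 0.87174566,  0.34407139, -0.34881855,  0.44938452],
       [ 0.00541573, -0.71865784, -0.69534278,  0.96254125],
       [ 0.        ,  0.        ,  0.        ,  1.        ]])}
scene edge_start [{'at': [0.6093, 0.02, 0.0637], 'confidence': 0.65}]
scene edge_stop [{'at': [0.6117, 0.0191, 0.0573], 'confidence': 0.89}]
scene release_key [{'at': [0.3866, -0.4264, 0.0199], 'confidence': 0.22}]
scene filter_unit [{'at': [0.6082, 0.0199, 0.063], 'confidence': 0.94}]
side {'vfov': 56.877151957952684, 'cx': 323.7276932225376, 'cy': 200.67293691482908, 'k1': -0.053670277277016835, 'cam_to_world': array([[ 0.95047243, -0.20326221,  0.23513108,  0.2103606 ],
       [-0.31067329, -0.64365977,  0.69941705, -0.79556713],
       [ 0.00917936, -0.73782557, -0.67492901,  0.84894219],
       [ 0.        ,  0.        ,  0.        ,  1.        ]])}
side edge_start [{'at': [0.5583, -0.1086, 0.0584], 'confidence': 0.96}]
side edge_stop [{'at': [0.5644, -0.108, 0.0615], 'confidence': 0.74}, {'at': [0.6068, -0.1125, 0.0675], 'confidence': 0.22}]
side release_key [{'at': [0.5072, 0.0128, 0.0736], 'confidence': 0.6}]
side filter_unit [{'at': [0.5632, -0.1101, 0.0621], 'confidence': 0.56}]
```

View pics/scene0.png

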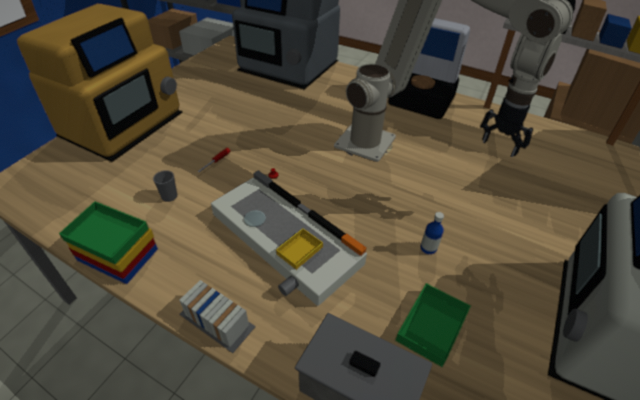

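View pics/side0.png

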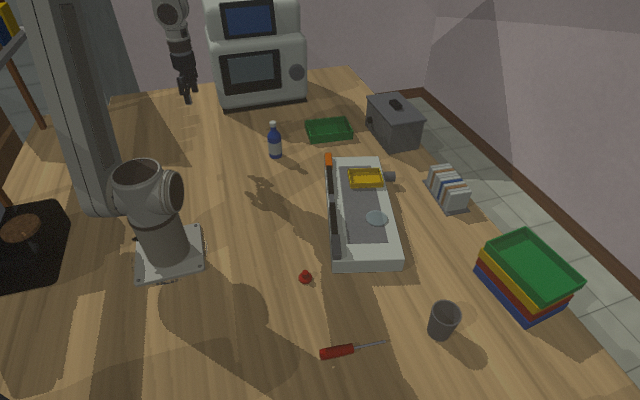

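The scene view shows the unit in the middle, with the orange cap at about (352,243), the grey cap at (262,178) and a lighter gap in the black strip at about (304,209). The side view shows the orange cap at (328,158) and a gap at (332,197). Next I'll measure these.

```bash
cat >h.py <<'E'
import numpy as np,cv2
from workcell import bot
def world(c,px,d):
    i=bot.camera_info(c);f=200/np.tan(np.radians(i['vfov']/2))
    px=np.asarray(px,float);K=np.array([[f,0,i['cx']],[0,f,i['cy']],[0,0,1]])
    D=np.array([i['k1'],0,0,0,0.])
    n=cv2.undistortPoints(px.reshape(-1,1,2),K,D).reshape(-1,2)
    P=np.c_[n,np.ones(len(n))]*np.asarray(d).reshape(-1,1)
    T=i['cam_to_world'];return P@T[:3,:3].T+T[:3,3]
E
python3 - <<'E'
from h import *
for c in ['scene','side']:
    z=np.load(f'{c}0.npz');p,d=z['p'],z['d']
    v,u=np.mgrid[:400,:640]
    W=world(c,np.c_[u.ravel(),v.ravel()],d.ravel()).reshape(400,640,3)
    box=(d>0)&(W[...,0]>.35)&(W[...,0]<.8)&(W[...,1]>-.3)&(W[...,1]<.35)
    hsv=cv2.cvtColor(p,cv2.COLOR_RGB2HSV)
    top=box&(W[...,2]>.07)&(W[...,2]<.09)
    org=box&(W[...,2]>.074)&(hsv[...,0]<14)&(hsv[...,1]>150)&(W[...,2]<.095)
    blk=top&(p.max(2)<45)
    deck=box&(W[...,2]>.053)&(W[...,2]<.067)
    for n,m in [('org',org),('blk',blk),('deck',deck)]:
        q=W[m]
        if len(q)<5: print(n,len(q));continue
        r=cv2.minAreaRect((q[:,:2]*1000).astype(np.float32))
        print(c,n,len(q),q.mean(0).round(4),'z',np.percentile(q[:,2],[10,50,90]).round(4),r)
    q=W[blk][:,:2];l=cv2.fitLine(q.astype(np.float32),cv2.DIST_HUBER,0,.01,.01).ravel();print('line',l)
    # profile along strip
    dirv=l[:2]*np.sign(-l[1]);
    s=(W[...,:2]-l[2:])@dirv; t=(W[...,:2]-l[2:])@np.array([-dirv[1],dirv[0]])
    m=box&(abs(t)<.012)&(W[...,2]>.055)
    for a in np.arange(-.22,.22,.01):
        k=m&(s>=a)&(s<a+.01)
        if k.any(): print(round(a,3),k.sum(),(l[2:]+dirv*(a+.005)).round(3),np.median(W[k][:,2]).round(4),np.median(p[k],0))
    im=cv2.resize(p[140:290,200:420] if c=='scene' else p[140:290,270:430],None,fx=3.6,fy=3.6,interpolation=cv2.INTER_CUBIC)
    cv2.imwrite(f'pics/{c}1.png',im[:,:,::-1])
for t in ['lens_tray','lens_blank','cleaner','chuck_cup','pen_cup']:
    print(t,bot.find_in('side',t)[:1],bot.find_in('scene',t)[:1])
E
```

```text
scene org 210 [0.5663 0.2044 0.0808] z [0.0769 0.0812 0.0836] ((564.595703125, 201.7358856201172), (82.16775512695312, 27.932226181030273), 71.36308288574219)
scene blk 504 [0.5116 0.0075 0.0784] z [0.073  0.0791 0.0819] ((502.7703857421875, -18.5186767578125), (380.4072570800781, 22.40843963623047), 75.14067077636719)
scene deck 7096 [0.6136 0.0122 0.0607] z [0.058  0.0607 0.0635] ((625.638916015625, -16.92437744140625), (487.83197021484375, 239.98056030273438), 76.6710433959961)
line [0.24956171 0.9683589  0.5188087  0.02888451]
-0.22 50 [0.572 0.237] 0.077 [119.  69.  23.]
-0.21 32 [0.57  0.227] 0.081 [139.  74.  20.]
-0.2 33 [0.567 0.218] 0.0817 [142.  75.  19.]
-0.19 30 [0.565 0.208] 0.081 [137.  73.  19.]
-0.18 36 [0.562 0.198] 0.0802 [141.   73.   19.5]
-0.17 31 [0.56  0.189] 0.0803 [143.  75.  19.]
-0.16 27 [0.557 0.179] 0.0814 [142.  72.  19.]
-0.15 32 [0.555 0.169] 0.0795 [90.5 61.  19. ]
-0.14 33 [0.552 0.16 ] 0.076 [20. 18. 13.]
-0.13 33 [0.55 0.15] 0.0765 [13. 14. 13.]
-0.12 33 [0.548 0.14 ] 0.0778 [13. 15. 14.]
-0.11 34 [0.545 0.131] 0.0777 [12.5 13.5 13.5]
-0.1 35 [0.5
[... 3725 characters left out ...]
27 [66. 65. 62.]
0.17 23 [ 0.45  -0.196] 0.0827 [66. 64. 61.]
0.18 25 [ 0.447 -0.205] 0.082 [65. 64. 62.]
0.19 73 [ 0.445 -0.215] 0.0673 [64. 63. 58.]
lens_tray [{'at': [0.6512, 0.0803, 0.0669], 'confidence': 0.92}] [{'at': [0.6468, 0.073, 0.0629], 'confidence': 0.71}]
lens_blank [{'at': [0.6066, -0.1136, 0.0694], 'confidence': 0.85}] [{'at': [0.6158, -0.0976, 0.0694], 'confidence': 0.82}]
cleaner [{'at': [0.5633, -0.1103, 0.0605], 'confidence': 0.69}] [{'at': [0.4243, 0.3924, 0.0818], 'confidence': 0.75}]
chuck_cup [] [{'at': [0.3654, -0.1991, 0.0103], 'confidence': 0.56}]
pen_cup [{'at': [0.6267, -0.4613, 0.0619], 'confidence': 0.78}] [{'at': [0.6381, -0.4508, 0.0637], 'confidence': 0.73}]
```

View pics/scene1.png

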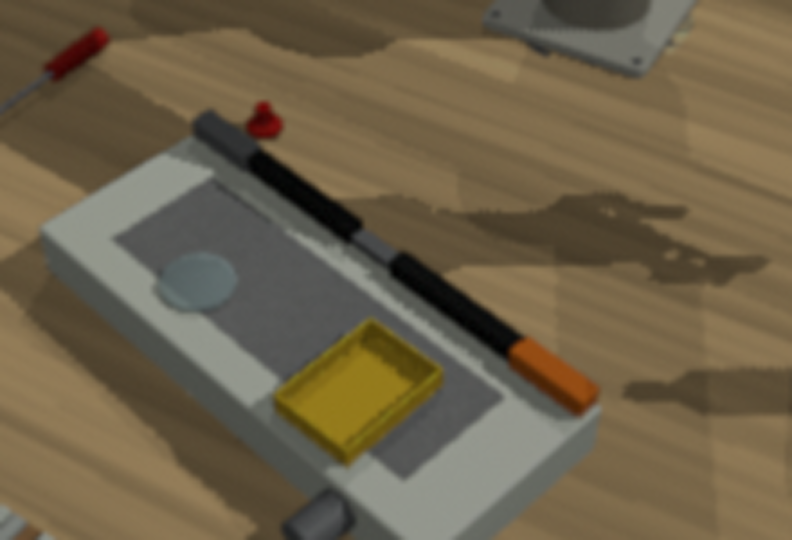

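View pics/side1.png

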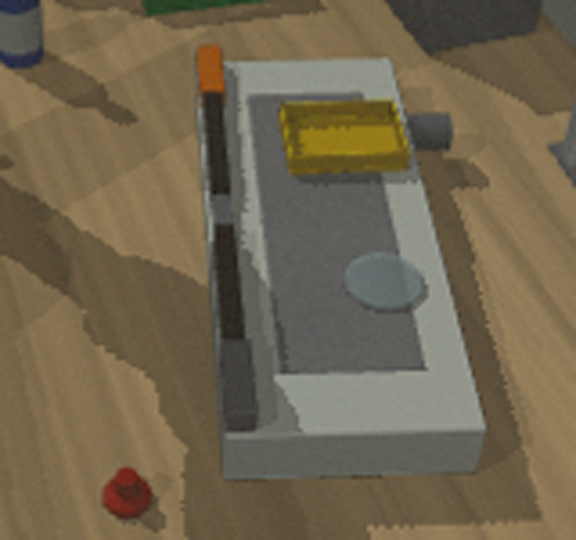

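The two views agree on the notch: it's centred near (0.51, 0.01), about 160 mm from the orange cap. The strip runs along (-0.26, -0.97), and the tool's y axis already lies almost along it. I'll shut the fingers and move above the start of the strip.

>>> move_arm:
  series:
    - [[3.6,-3.1,0,0,0,1,0],[3.6,-3.1,0,0,0,1,0],[3.6,-3.1,0,0,0,0,0],[3.6,-3.1,0,0,0,0,0],[3.6,-3.1,0,0,0,0,0]]

```text
clock: 1.5
eef_pos: [0.3265, 0.3228, 0.2313]
tool_rot: [0.122, 0.993, 0.002, 0.0]
ft_force: [0.7, 0.5, -0.4]
grip_width: 0.0122
```

>>> move_arm:
  series:
    - [[3.6,-3.1,0,0,0,0,0],[3.6,-3.1,0,0,0,0,0],[3.6,-3.1,0,0,0,0,0],[3.6,-3.1,0,0,0,0,0],[3.6,-3.1,0,0,0,0,0]]

```text
clock: 2.0
eef_pos: [0.513, 0.1603, 0.2325]
tool_rot: [0.122, 0.993, 0.003, 0.001]
ft_force: [1.2, 0.8, -1.0]
grip_width: 0.0001
```

```bash
cat >>h.py <<'E'
from scipy.spatial.transform import Rotation as R
def wristW(d,o):
    i=bot.camera_info('wrist');f=200/np.tan(np.radians(i['vfov']/2))
    K=np.array([[f,0,i['cx']],[0,f,i['cy']],[0,0,1]])
    v,u=np.mgrid[:400,:640]
    n=cv2.undistortPoints(np.c_[u.ravel(),v.ravel()].astype(float).reshape(-1,1,2),K,np.array([i['k1'],0,0,0,0.])).reshape(-1,2)
    P=np.c_[n,np.ones(len(n))]*d.reshape(-1,1)
    T=i['tool_from_camera'];P=P@T[:3,:3].T+T[:3,3]
    return (R.from_quat(o['tool_rot']).apply(P)+o['eef_pos']).reshape(400,640,3)
E
python3 - <<'E'
from h import *
o=bot.get_obs();p,d=bot.camera('wrist');cv2.imwrite('pics/w0.png',p[:,:,::-1])
W=wristW(d,o);np.savez('w0.npz',p=p,d=d,W=W)
hsv=cv2.cvtColor(p,cv2.COLOR_RGB2HSV)
z=W[...,2];box=(d>0)&(z>.076)&(z<.092)
org=box&(hsv[...,0]<14)&(hsv[...,1]>150)
blk=box&(p.max(2)<60)&(W[...,1]<.3)
for n,m in [('org',org),('blk',blk)]:
    q=W[m]
    if len(q)>5: print(n,len(q),q.mean(0),cv2.minAreaRect((q[:,:2]*1000).astype(np.float32)))
E
```

```text
org 905 [0.56265427 0.20366926 0.08167578] ((522.4994506835938, 62.587120056152344), (363.0182800292969, 22.77684783935547), 74.02197265625)
blk 3996 [0.50868086 0.01330483 0.08007754] ((508.1420593261719, 9.911575317382812), (321.349609375, 20.35547637939453), 74.96849060058594)
```

View pics/w0.png

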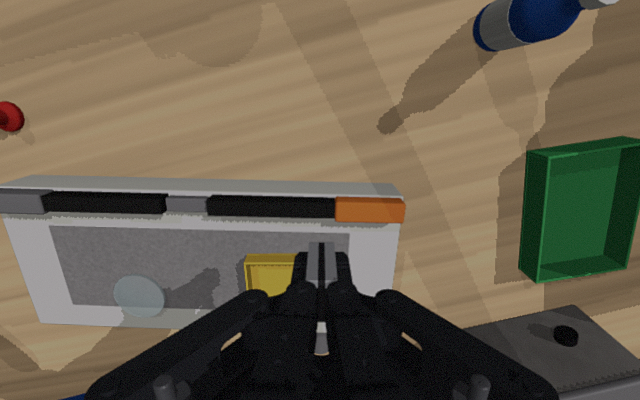

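The wrist view shows the strip clearly: orange cap at (370,209), black strip from x=335 to 45, and the key in the notch at (187,204). The fitted rectangle is 321 x 20 mm, centred at (0.508, 0.010), at 75°.

```bash
python3 - <<'E'
from h import *
z=np.load('w0.npz');W,p=z['W'],z['p']
a=np.radians(75);e=np.array([np.cos(a),np.sin(a)]);n=np.array([e[1],-e[0]]);c=np.array([.5081,.0099])
s=(W[...,:2]-c)@e;t=(W[...,:2]-c)@n
for k in np.arange(.05,-.06,-.004):
    m=(abs(t)<.006)&(abs(s-k)<.002)&(W[...,2]>.05); print(k.round(3),m.sum(),np.median(W[m][:,2]).round(4),np.median(p[m].mean(1)).round(0))
E
```

```text
0.05 40 0.0805 20.0
0.046 37 0.0804 20.0
0.042 38 0.0803 21.0
0.038 37 0.0804 20.0
0.034 40 0.0803 19.0
0.03 41 0.0804 21.0
0.026 39 0.0805 22.0
0.022 15 0.0744 54.0
0.018 43 0.0741 90.0
0.014 39 0.0745 91.0
0.01 38 0.0745 92.0
0.006 37 0.0743 91.0
0.002 38 0.0744 91.0
-0.002 33 0.0745 91.0
-0.006 36 0.0743 90.0
-0.01 35 0.0744 90.0
-0.014 37 0.0742 91.0
-0.018 39 0.0743 91.0
-0.022 32 0.0742 92.0
-0.026 76 0.0754 11.0
-0.03 35 0.08 23.0
-0.034 37 0.0802 20.0
-0.038 41 0.0801 20.0
-0.042 37 0.08 20.0
-0.046 39 0.0802 19.0
-0.05 40 0.0801 19.0
-0.054 37 0.0804 20.0
-0.058 34 0.0805 20.0
```

>>> move_arm:
  series:
    - [[1.5,-1.0,-4.0,0,0,-1,0],[1.5,-1.0,-4.0,0,0,0,0],[0,0,-4.0,0,0,0,0],[0,0,-1.5,0,0,0,0],[0,0,0,0,0,0,0]]

```text
clock: 2.55
eef_pos: [0.5535, 0.1306, 0.0935]
tool_rot: [0.139, 0.99, 0.003, 0.007]
ft_force: [-0.3, -0.1, 0.4]
grip_width: 0.0002
```

>>> move_arm:
  series:
    - [[-1.0,0.9,0,0,0,0,0],[0,0,0,0,0,0,0],[0,0,-0.6,0,0,0,0],[0,0,-0.4,0,0,0,0],[0,0,0,0,0,0,0]]

```text
clock: 3.05
eef_pos: [0.5446, 0.1426, 0.0875]
tool_rot: [0.138, 0.99, 0.004, 0.01]
ft_force: [0.3, 0.6, 0.0]
grip_width: 0.0001
```

>>> move_arm:
  series:
    - [[-0.1,-0.2,-0.4,0,1,0,0],[0,0,-0.3,0,0,0,0],[0,0,-0.2,0,0,0,0],[0,0,-0.2,0,0,0,0],[0,0,0,0,0,0,0]]

```text
clock: 3.55
eef_pos: [0.5449, 0.1407, 0.0807]
tool_rot: [0.138, 0.99, 0.004, 0.003]
ft_force: [0.7, -0.1, -0.2]
grip_width: -0.0001
```

>>> move_arm:
  series:
    - [[-0.1,0,-0.2,0,0,0,0],[0,0,-0.2,0,0,0,0],[0,0,-0.2,0,0,0,0],[0,0,-0.2,0,0,0,0],[0,0,-0.2,0,0,0,0]]

```text
clock: 4.05
eef_pos: [0.545, 0.1407, 0.08]
tool_rot: [0.138, 0.99, 0.006, 0.006]
ft_force: [-5.6, -1.9, 15.3]
grip_width: 0.0
```

Contact at 15 N near the orange cap. Now the sweep, pressing lightly.

>>> move_arm:
  series:
    - [[-0.1,0,-0.1,0,0,0,0],[-0.4,-1.2,-0.1,0,0,0,0],[-0.4,-1.2,-0.1,0,0,0,0],[-0.4,-1.2,-0.1,0,0,0,0],[-0.4,-1.2,-0.1,0,0,0,0]]

```text
clock: 4.55
eef_pos: [0.5344, 0.096, 0.0802]
tool_rot: [0.136, 0.991, 0.013, 0.014]
ft_force: [2.1, 3.7, 6.8]
grip_width: -0.0001
```

>>> move_arm:
  series:
    - [[-0.4,-1.0,-0.1,-1,1,0,0],[-0.4,-1.0,-0.1,0,0,0,0],[-0.4,-1.0,-0.1,-0.5,0.5,0,0],[-0.4,-1.0,-0.1,0,0,0,0],[-0.4,-1.0,-0.1,0,0,0,0]]

```text
clock: 5.05
eef_pos: [0.5205, 0.0466, 0.0801]
tool_rot: [0.136, 0.991, 0.006, 0.01]
ft_force: [1.3, 3.7, 6.5]
grip_width: -0.0001
```

>>> move_arm:
  series:
    - [[-0.4,-0.9,-0.1,-0.5,0.5,0,0],[-0.4,-0.9,-0.1,0,0.5,0,0],[-0.4,-0.8,-0.1,0,0,0,0],[-0.3,-0.6,-0.1,0,0,0,0],[0,0,-0.1,0,0,0,0]]

```text
clock: 5.55
eef_pos: [0.5046, 0.0109, 0.0751]
tool_rot: [0.137, 0.991, 0.002, 0.003]
ft_force: [0.0, 0.4, 0.4]
grip_width: -0.0001
```

The fingertip has dropped into the notch (z 0.0751). Now I'll press.

>>> move_arm:
  series:
    - [[0.3,0,-0.1,0,0,0,0],[0,0,-0.3,0,0,0,0],[0,0,-0.3,0,0,0,0],[0,0,-0.3,0,0,0,0],[0,0,-0.3,0,0,0,0]]

```text
clock: 6.05
eef_pos: [0.5066, 0.0105, 0.0657]
tool_rot: [0.137, 0.991, 0.001, 0.002]
ft_force: [-13.8, -0.3, 37.3]
grip_width: -0.0
```

It's at the bottom: z 0.0657, where 0.066 is expected, with 37 N. I'll hold briefly, then lift and back off.

>>> move_arm:
  series:
    - [[0,0,-0.2,0,0,0,0],[0,0,-0.1,0,0,0,0],[0,0,0.5,0,0,0,0],[0,0,2,0,0,0,0],[0,0,4,0,0,0,0]]

```text
clock: 6.55
eef_pos: [0.5023, 0.0112, 0.127]
tool_rot: [0.136, 0.991, -0.0, -0.003]
ft_force: [0.8, 0.2, -0.5]
grip_width: -0.0003
```

>>> move_arm:
  series:
    - [[0,0,4,0,0,0,0],[-1,2,4,0,0,0,0],[-2,4,1,0,0,0,0],[-2,4,0,0,0,0,0],[0,0,0,0,0,0,0]]

```text
clock: 7.05
eef_pos: [0.4561, 0.1153, 0.2256]
tool_rot: [0.137, 0.991, 0.002, 0.003]
ft_force: [0.5, -0.5, -0.3]
grip_width: 0.0001
```

```bash
python3 - <<'E'
from h import *
o=bot.get_obs();print(o['eef_pos'],o['ft_force'])
p,d=bot.camera('wrist');cv2.imwrite('pics/w1.png',p[:,:,::-1]);W=wristW(d,o)
a=np.radians(75);e=np.array([np.cos(a),np.sin(a)]);n=np.array([e[1],-e[0]]);c=np.array([.5081,.0099])
s=(W[...,:2]-c)@e;t=(W[...,:2]-c)@n
for k in np.arange(.04,-.05,-.008):
    m=(abs(t)<.006)&(abs(s-k)<.003)&(W[...,2]>.05); print(k.round(3),m.sum(),np.median(W[m][:,2]).round(4))
for cc in ['scene','side']:
    q,_=bot.camera(cc);cv2.imwrite(f'pics/{cc}2.png',q[:,:,::-1])
    q0=np.load(f'{cc}0.npz')['p']
    df=cv2.absdiff(q,q0).max(2);cv2.imwrite(f'pics/{cc}diff.png',df*3)
E
```

```text
[0.4561299  0.11530224 0.22564578] [ 0.48281672 -0.45418826 -0.25557618]
0.04 54 0.0803
0.032 52 0.0801
0.024 32 0.0792
0.016 51 0.0659
0.008 45 0.0659
0.0 50 0.0659
-0.008 48 0.0662
-0.016 45 0.066
-0.024 92 0.0669
-0.032 50 0.0799
-0.04 49 0.0802
-0.048 51 0.0801
```

View pics/w1.png

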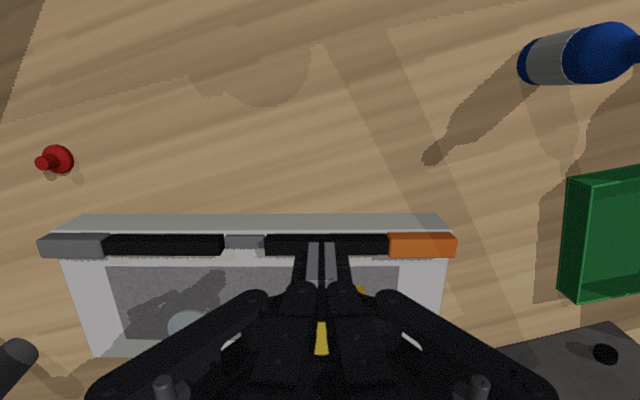

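View pics/side2.png

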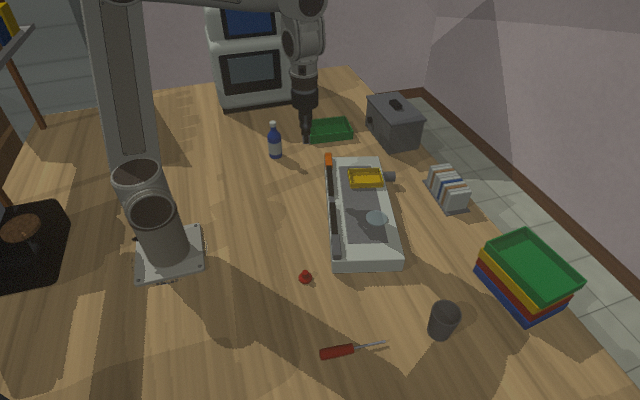

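The depth reading puts the key top at 0.066 m, 14 mm below the strip, so it's fully down. The wrist view shows the sunk key at (244,242). In the side view the tray (366,178), lens (377,218), bottle (275,143), red cup (305,277), pen cup (444,320) and screwdriver (350,350) are all where they were. The hand is clear.

```bash
python3 -c "
from workcell import bot
print(bot.job_done(), bot.get_obs()['ft_force'])"
```

```text
the job is handed in; nothing more can be done
the job is handed in; nothing more can be done
```

The release key is fully down and the job is handed in; the hand-in reports no verdict. With the fingers shut, I touched the strip about 25 mm from the orange cap and swept along it in contact. The fingertip dropped into the notch about 160 mm from the cap, and I pressed the key until it stopped, at about 37 N.

- **Key:** the wrist camera's depth put its top at 0.066 m, 14 mm below the strip, and it stayed there after the hand lifted.
- **Hand:** it ended about 0.23 m above the bench, with the wrist force within 1 N of zero.
- **Loose things:** all of them looked unmoved by eye in the side view. I did not measure their positions again.
- **Disagreements:** the networks were poor on the strip's points and key, and gave inconsistent places for the cleaner and the red lens cup. The scene and side cameras also differed by several mm, so I worked from the wrist camera's depth.
- **Failed:** the script's last force reading, after the hand-in, returned only the "handed in" message.

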